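# Centre-punch the L-shaped bracket blank

## Task

Three steel bracket blanks lie on the bench, each with a scribed circle and cross. Stand the spring-loaded centre punch upright on the L-shaped blank, inside its circle, and press the punch barrel straight down until its spring snaps; do not fire it anywhere else or push the blank about. Then let go, leaving the punch standing there upright inside the circle with its barrel sprung back up.

Things in the scene. Friction and masses are not known exactly. Their poses are not given: they have to be found in the camera images.
- punch_grip (a point): Grip centre of the upright centre punch (114 mm tall, 0.43 kg), on its axis, 78 mm above its underside; z up along it. Round at any yaw: steel foot 50 mm wide, 34 mm high, that stands by itself; steel barrel 20 mm wide with dark rings, free from 50 to 102 mm up; dark cap 26 mm wide on top. Lifting the barrel lifts the foot. The shorter tool (58 mm) with a wide black lens head is a loupe.
- punch_tip (a point): Centre of the underside of the punch's guide foot, where the point strikes; z points up along the punch.
- punch (a joint): How far the barrel is pressed down into its foot, m: 0 = sprung up, 0.011 = hard stop. The hidden spring resists with 4 N, rising to 14 N at 0.0045, then snaps and gives way to 6 N at 0.011; press about 11 mm, to the stop (the snap is complete past 0.009). Left alone, it springs back up. Gripping the barrel and moving it down, or pushing on the cap, both work.
- spot (a point): Centre of the scribed circle (30 mm across, with a cross) on the top face of the L-shaped blank, a loose 6 mm steel plate of 0.5 kg flat on the bench. x runs along its long leg, y along its short leg, z up. It is the middle of the 64 mm square corner where the legs meet; the plate reaches 98 mm to +x, 78 mm to +y, 32 mm to -x and -y. The other blanks are a straight bar and a round disc.
Not all that is in view belongs to the job. Leave any green look-alike of the part that bears punch_grip alone.

How it is judged:
On the way:
1. the punch, standing upright inside the circle of the L-shaped blank, is pressed until its spring has snapped (value of joint punch above 0.009 m and horizontal distance between punch_tip and spot below 0.015 m and z of punch_tip in the frame of spot below 0.005 m and angle between punch_tip's own z axis and vertical below 0.175 rad), for 0.02 s.
At the end, for the whole second after the job is handed in: The punch stands at rest, upright within 10 degrees, on the L-shaped blank, the centre of its underside within 15 mm of the centre of the scribed circle (3 mm below to 5 mm above the plate's face), its barrel sprung back up to within 3 mm (horizontal distance between punch_tip and spot below 0.015 m and z of punch_tip in the frame of spot between -0.003 and 0.005 m and angle between punch_tip's own z axis and vertical below 0.175 rad and value of joint punch below 0.003 m and linear speed of punch_foot below 0.02 m/s); the robot touches nothing.
It fails at once if the punch is pressed past 8 mm anywhere more than 20 mm from the centre of the L-shaped blank's circle (value of joint punch above 0.008 m and horizontal distance between punch_tip and spot above 0.02 m).
It fails at once if the L-shaped blank is pushed more than 30 mm from where it lay (distance of spot from where it was at the start of the episode above 0.03 m).
It also fails if it takes over 38 s, if anything falls off the work surface, if the arm or the gripper's body presses on something with over 40 N, if the wrist force passes 120 N, or if a joint passes its speed limit or range.

## Robot

A 6-joint arm with a two-finger parallel gripper is mounted at the origin on the work surface. World frame = base frame: x ahead of the robot, y to its left, z up, the work surface at z = 0. Lengths are in m, angles in rad, forces in N, time in s.
With the tool pointing down it reaches from about 0.275 to 0.975 m from the base axis. Payload 8.4 kg.
Tool frame: the origin (TCP) lies on the centre line of the jaws, within the pads' length; the fingertips stand arm.nose_length ahead of it and the grasp point (between the pads) lies 8 mm behind it (arm.nose_length is the distance from the TCP to the fingertips, in m); z points along the fingers, y is the line along which they close (so a half turn about z gives the same grasp; the last joint's range is limited). The gripper opens to 92 mm and grips with 3 to 60 N. Pads are 20 mm wide; open, the fingers measure 128 mm over their backs; the gripper's body (75 mm by 189 mm) begins 69 mm behind the grasp point.
Start: joints at [-1.323, 0.353, 1.633, -0, 1.155, -0.002], TCP at [0.155, -0.606, 0.226] pointing down, gripper open.
Joint ranges: [-2.63, 2.63], [-0.92, 2.1], [0.06, 2.66], [-1.3, 4.44], [0, 2.69], [-3.02, 3.02]. Speed limits (rad/s): [2.22, 2.22, 2.79, 3.14, 3.14, 3.14].

## Interface

Orientations are given as a 3x3 rotation matrix whose columns are the frame's x, y, z axes.
In Python, from rig import arm, vision, nets gives the robot as it stands.
- The arm moves only by the shell command python3 -m handwheel 'ROWS' [OPENING] [FORCE]. ROWS is JSON, a list of rows, each a list of 4 numbers: the shift along the world's x, y, z in cm, then the turn about the world's z in degrees. In form: [[x, y, z, spin], ...]. A call has 1 to 12 rows; each row shifts and turns the commanded pose from where the row before left it; what a row does not reach is not made up. A row lasts 1/12 s, in which the tool goes at most 41.7 mm and 7.16 degrees, less where a joint would pass 70% of its speed; a pose out of reach is approached as far as the arm can. A call with a gripper value outside its range is refused whole. OPENING is the closure, from 0 (fully open) to 1 (shut), set as the call begins (- or left out, the last holds). The fingers move at their own pace and stop on an object; FORCE is the grip in N (left out, the last holds). Time passes only in rows, so rows that do not move let the fingers close. It gives the time, the measured TCP pose, the force, the opening and the grip force at its end, in the units of the state.
- arm.state(): the state, without advancing time (a new reading comes with each control period).
- vision.camera(name): name is "scene" or "top" or "wrist"; returns a dict with "pixels" (400x640x3 uint8, blue, green, red), "fx", "fy", "cx", "cy" (pixels), "dist_coeffs" ([k1, k2, p1, p2, k3] as OpenCV has them; the pictures are not rectified), "rvec" (rotation vector, rad) and "tvec" (3), from world to camera coordinates, as OpenCV has them. Camera axes: x right, y down, z forward; pixel columns grow to the right and rows downward; lengths in m; the calibration is good to about 2 mm. A picture is of the moment at which its call begins. There is no depth.
- arm.job_done(): hands the job in; it is judged then, once.
Trained networks look in a picture, given as the dict that the camera call returned (one of the last four; its "shot" number tells which), for a name from the list of things; names that differ only in an ending like _2 or _b are one class to them, and where a whole thing is asked for, a point or a joint stands for the part that bears it (a point fixed in the world has none). Each returns a list of dicts, best first, with "confidence" (0 to 1); they miss things now and then, are a little off and sometimes report something else, mostly with a low value. They report only what shows in the picture. A call takes as long as a camera call. They do not tell look-alikes from the thing itself.
- nets.cut_out(picture, target): "pixels" (400x640 bool, what is visible of it) and "extent" ([left, top, right, bottom] in pixels, round what is visible of it).
The state is a dict: "time": time; "qpos": joint angles; "joint_vel": joint speeds; "joint_torque": joint torques, N m; "position": TCP position; "tool_rot": TCP orientation; "ft_force": force on the tool from outside, world axes, zero at the start; "torque": the same for the moment, N m; "gripper_width": opening from 0.0 (shut) to 1.0 (fully open); "gripper_force": force on a finger pad.
Only numpy, scipy, OpenCV 4.12 (cv2) and the standard library are available. Lean on these libraries where they do the work, as an engineer would, in place of code of your own. Each camera call takes 0.05 s, during which the arm holds its last target. There are 200 camera calls.

## Working session

There is one attempt and no reset: what is moved stays moved. The work goes in short steps, Python scripts to look and compute and a shell command to move; the robot and the scene stay as the last step left them, time stands still between calls to the robot, and variables do not carry over. Pictures are saved under pics/ and viewed, at most 10 in all, crops included, and the job is handed in when it is done.

```bash
mkdir -p pics
cat > h.py <<'E'
import numpy as np, cv2
from rig import arm, vision, nets
def K(p): return np.array([[p["fx"],0,p["cx"]],[0,p["fy"],p["cy"]],[0,0,1.]])
def ray(p,uv,z):
    "world point at height z seen at pixel uv"
    n=cv2.undistortPoints(np.array([[uv]],float),K(p),np.array(p["dist_coeffs"],float))[0,0]
    R=cv2.Rodrigues(np.array(p["rvec"],float))[0]; t=np.array(p["tvec"],float).ravel()
    c=-R.T@t; d=R.T@np.array([n[0],n[1],1]); return c+d*(z-c[2])/d[2]
def proj(p,X):
    return cv2.projectPoints(np.array(X,float).reshape(-1,1,3),np.array(p["rvec"],float),np.array(p["tvec"],float),K(p),np.array(p["dist_coeffs"],float))[0].reshape(-1,2)
E
python3 - <<'E'
from h import *
s=arm.state(); print(s["time"],arm.nose_length)
for c in ["top","scene"]:
    p=vision.camera(c); cv2.imwrite(f"pics/{c}0.png",p["pixels"])
    for n in ["punch_grip","spot"]:
        for d in nets.cut_out(p,n):
            m=d["pixels"]; ys,xs=np.nonzero(m)
            print(c,n,round(d["confidence"],2),d["extent"],xs.mean().round(1),ys.mean().round(1),m.sum(),p["pixels"][m].mean(0).round())
E
```

```text
0.0 0.011
top punch_grip 0.72 [208.7, 183.5, 222.2, 194.5] 214.2 189.5 122 [ 93. 180.  67.]
top punch_grip 0.65 [200.8, 222.6, 214.7, 233.6] 205.7 227.9 133 [ 92. 172.  68.]
top punch_grip 0.6 [221.2, 257.4, 237.5, 273.7] 229.8 263.3 185 [ 92. 172.  66.]
top punch_grip 0.41 [247.8, 213.5, 259.9, 223.6] 252.9 217.7 122 [110. 111. 107.]
top spot 0.61 [424.1, 188.9, 487.6, 247.5] 451.3 215.2 2182 [235. 233. 238.]
scene punch_grip 0.79 [372.5, 130.8, 384.5, 156.5] 377.9 141.3 231 [ 71. 115.  60.]
scene punch_grip 0.78 [311.8, 109.3, 322.0, 140.4] 315.3 123.8 222 [ 70. 114.  59.]
scene punch_grip 0.74 [349.1, 110.7, 357.9, 144.4] 352.6 123.6 226 [ 70. 113.  58.]
scene punch_grip 0.47 [330.7, 137.9, 345.2, 167.1] 338.1 151.6 264 [91. 92. 91.]
scene spot 0.73 [184.9, 276.4, 251.6, 357.6] 217.4 318.3 2864 [222. 220. 226.]
```

View pics/top0.png

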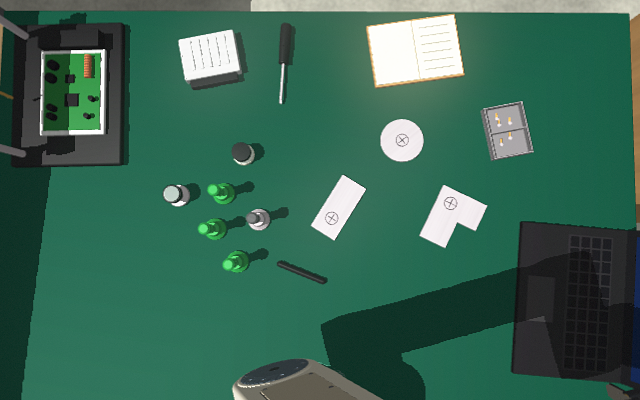

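View pics/scene0.png

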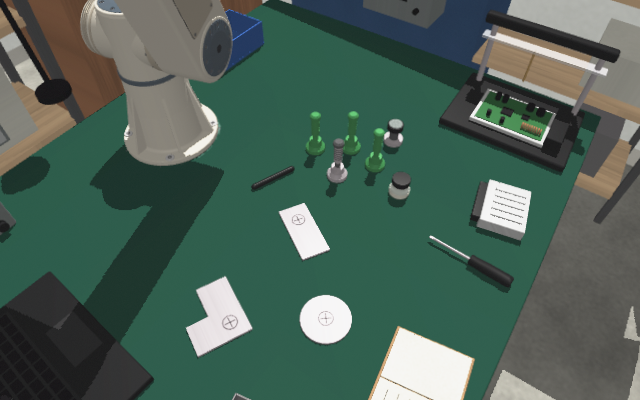

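The top view shows the steel punch at about (258,218), surrounded by green look-alikes at (222,192), (212,229) and (236,262). The L-blank's circle is at about (450,203). In the scene view the punch is at (338,160) and the circle at (230,322).

```bash
cat > m.py <<'E'
from h import *
from scipy.optimize import minimize
def punchpts(x,y,z0=0):
    a=np.linspace(0,2*np.pi,24,endpoint=False); L=[]
    for r,z in [(.025,0),(.025,.01),(.013,.102),(.013,.114)]:
        L.append(np.c_[x+r*np.cos(a),y+r*np.sin(a),0*a+z0+z])
    return np.vstack(L)
def grey(p,box):
    im=p["pixels"].astype(int); sat=im.max(2)-im.min(2); m=np.zeros(sat.shape,bool)
    x0,y0,x1,y1=box; m[y0:y1,x0:x1]=(sat[y0:y1,x0:x1]<22)&(im.max(2)[y0:y1,x0:x1]>45)
    n,l,s,c=cv2.connectedComponentsWithStats(m.astype(np.uint8)); k=1+s[1:,4].argmax(); return l==k
E
python3 - <<'E'
from m import *
P={c:vision.camera(c) for c in ["top","scene"]}
M={"top":grey(P["top"],(238,200,276,236)),"scene":grey(P["scene"],(322,132,356,186))}
for c in M:
    ys,xs=np.nonzero(M[c]); print(c,xs.min(),xs.max(),ys.min(),ys.max(),M[c].sum())
    print(c,"cam",ray(P[c],(320,200),0))
g=ray(P["top"],(260,219),.02); print(g)
def ext(q): return np.r_[q.min(0),q.max(0)]
def res(v,cs=("top","scene")):
    e=0
    for c in cs:
        ys,xs=np.nonzero(M[c]); o=np.r_[xs.min(),ys.min(),xs.max()+1,ys.max()+1]
        e+=np.abs(ext(proj(P[c],punchpts(*v))+.5)-o).sum()
    return e
for cs in [("top",),("scene",),("top","scene")]:
    r=minimize(res,g[:2],args=(cs,),method="Nelder-Mead",options=dict(initial_simplex=[g[:2],g[:2]+[.03,0],g[:2]+[0,.03]])); print(cs,r.x.round(4),r.fun)
for c,uv in [("top",(450.5,203.5)),("scene",(230,322))]: print("spot",c,ray(P[c],uv,.006).round(4))
# greens, other items in top view
for uv in [(224,193),(214,230),(239,263)]: print("green",ray(P["top"],uv,.02).round(3))
# L corners in top -> outline
im=P["top"]["pixels"]; m=np.zeros(im.shape[:2],np.uint8); m[175:255,410:495]=(im.min(2)>150)[175:255,410:495]
c=max(cv2.findContours(m,0,2)[0],key=cv2.contourArea); a=cv2.approxPolyDP(c,3,True)[:,0]; print(a.tolist()); print(np.array([ray(P["top"],q,.006) for q in a]).round(4))
big=np.hstack([cv2.resize(im[180:290,190:300],(390,390),interpolation=2),cv2.resize(im[170:260,405:495],(390,390),interpolation=2)]); cv2.imwrite("pics/c1.png",big)
E
```

```text
top 246 269 209 230 395
top cam [ 0.49613512 -0.02201741  0.        ]
scene 326 347 138 183 577
scene cam [4.60603735e-01 3.05626254e-02 1.11022302e-16]
[0.4500637  0.11420902 0.02      ]
('top',) [0.4495 0.1187] 0.7130745944016041
('scene',) [0.4518 0.1176] 1.6796392539266094
('top', 'scene') [0.4496 0.1187] 3.248417900117772
spot top [ 0.4902 -0.3227  0.006 ]
spot scene [ 0.4923 -0.3211  0.006 ]
green [0.509 0.198 0.02 ]
green [0.424 0.219 0.02 ]
green [0.35 0.16 0.02]
[[443, 185], [419, 235], [445, 247], [456, 222], [475, 230], [486, 205]]
[[ 0.5329 -0.3058  0.006 ]
 [ 0.4172 -0.2501  0.006 ]
 [ 0.3903 -0.3094  0.006 ]
 [ 0.4478 -0.335   0.006 ]
 [ 0.4298 -0.3782  0.006 ]
 [ 0.4875 -0.4041  0.006 ]]
```

View pics/c1.png

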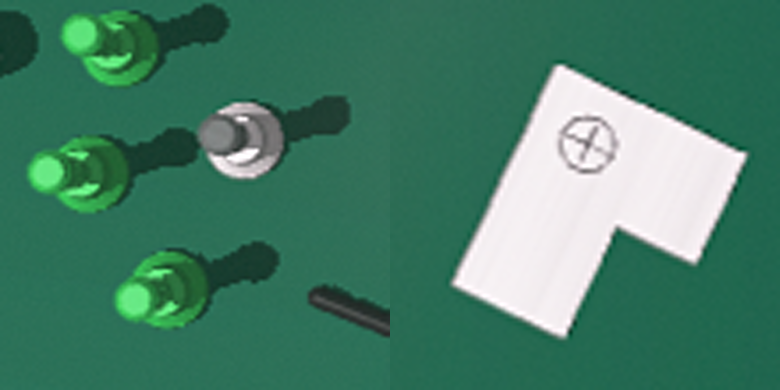

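The crop confirms the grey punch at (0.450, 0.118). The plate's corners give the spot at (0.491, -0.321), with leg lengths that match the task. I'm moving over the punch now.

```bash
python3 -c "
from h import *; print(arm.state()['tool_rot'])"
python3 -m handwheel '[[1.5,3.6,0,0],[1.5,3.6,0,0],[1.5,3.6,0,0],[1.5,3.6,0,0],[1.5,3.6,0,0],[1.5,3.6,0,0],[1.5,3.6,0,0],[1.5,3.6,0,0],[1.5,3.6,0,0],[1.5,3.6,0,0],[1.5,3.6,0,0],[0,0,0,0]]' 0 40
```

```text
[[ 9.68954992e-01  2.47237181e-01 -2.49393028e-06]
 [ 2.47237179e-01 -9.68954984e-01  1.29895007e-04]
 [ 2.96983691e-05 -1.26479008e-04 -9.99999992e-01]]
time: 1.4
position: [0.321, -0.2044, 0.2257]
tool_rot: [[0.968, 0.252, 0.001], [0.252, -0.968, 0.002], [0.001, -0.002, -1.0]]
ft_force: [-0.5, -0.9, 0.4]
gripper_width: 1.002
gripper_force: 0.0
```

```bash
python3 -m handwheel '[[1.1,2.8,0,7],[1.1,2.8,0,7],[1.1,2.8,0,7],[1.1,2.8,0,7],[1.1,2.8,0,7],[1.1,2.8,0,7],[1.1,2.8,0,7],[1.1,2.8,0,7],[1.1,2.8,0,7],[1.1,2.8,0,7],[1.1,2.8,0,7],[0.6,1.2,0,7]]' 0 40
python3 -m handwheel '[[0,0,0,6],[0,0,0,0],[0,0,0,0]]'
python3 - <<'E'
from m import *
s=arm.state(); print(s["position"],s["qpos"])
p=vision.camera("wrist"); cv2.imwrite("pics/w1.png",p["pixels"])
print(proj(p,[[.45,.118,.114],[.45,.118,0]]))
for d in nets.cut_out(p,"punch_grip"):
    m=d["pixels"]; ys,xs=np.nonzero(m); print(d["confidence"],d["extent"],p["pixels"][m].mean(0).round())
E
```

```text
time: 2.4
position: [0.4477, 0.1131, 0.2258]
tool_rot: [[-0.152, 0.988, 0.001], [0.988, 0.152, 0.001], [0.001, 0.001, -1.0]]
ft_force: [0.5, 0.2, -0.4]
gripper_width: 1.002
gripper_force: 0.0
time: 2.65
position: [0.4464, 0.1102, 0.2255]
tool_rot: [[-0.244, 0.97, -0.0], [0.97, 0.244, -0.0], [-0.0, -0.0, -1.0]]
ft_force: [-0.1, 0.4, 0.7]
gripper_width: 1.004
gripper_force: 0.0
[0.44642817 0.11023625 0.22550099] [ 2.38945821e-01  9.23630932e-02  1.97218918e+00 -1.81680731e-04
  1.07731912e+00 -7.72009788e-03]
[[329.28565212 192.40443595]
 [327.12724227 168.16812256]]
0.95 [400.1, 90.1, 444.0, 126.7] [ 88. 199.  30.]
0.88 [315.0, 39.6, 351.1, 77.5] [109. 218.  56.]
0.87 [312.0, 167.8, 347.2, 206.7] [140. 139. 135.]
0.79 [204.6, 87.1, 249.0, 121.4] [ 91. 204.  35.]
```

View pics/w1.png

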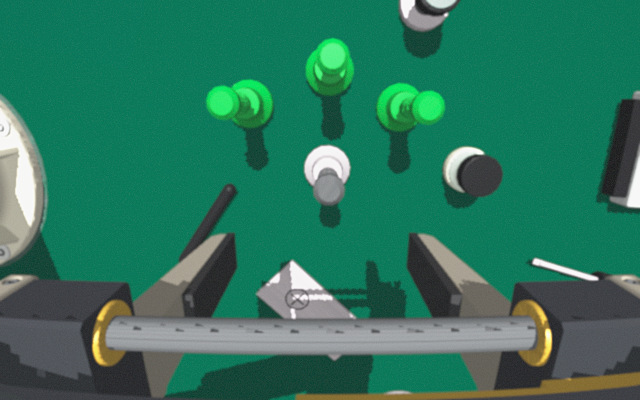

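The wrist view shows the steel punch with its foot at (327,167) and cap at (329,190), within 2 px of my prediction, and all the greens lie clear of the fingers. I'll centre on it and descend.

```bash
python3 -m handwheel '[[0.2,0.4,0,0],[0.2,0.4,0,0],[0,0,-2,0],[0,0,-2,0],[0,0,-2,0],[0,0,-2,0],[0,0,-2,0],[0,0,-2,0],[0,0,-2,0],[0,0,-1.5,0],[0,0,0,0],[0,0,0,0]]' 0 40
python3 - <<'E'
from m import *
p=vision.camera("wrist"); print(proj(p,[[.45,.118,.114]]))
for d in nets.cut_out(p,"punch_grip"):
    print(d["confidence"],d["extent"],p["pixels"][d["pixels"]].mean(0).round())
E
```

```text
time: 3.75
position: [0.4502, 0.1183, 0.0703]
tool_rot: [[-0.246, 0.969, -0.001], [0.969, 0.246, -0.0], [0.0, -0.002, -1.0]]
ft_force: [0.8, -0.2, -1.1]
gripper_width: 0.997
gripper_force: 0.0
[[322.78781552 307.20971472]]
0.9 [449.9, 95.1, 572.8, 168.0] [ 78. 185.  22.]
0.89 [291.0, 0.0, 370.0, 65.3] [108. 201.  64.]
0.84 [288.6, 219.8, 355.6, 319.8] [130. 129. 127.]
0.8 [52.4, 83.2, 186.2, 157.5] [ 77. 179.  23.]
```

```bash
python3 -m handwheel '[[0,0,0,0],[0,0,0,0],[0,0,0,0],[0,0,0,0],[0,0,0,0],[0,0,0,0],[0,0,0,0],[0,0,0,0],[0,0,0,0],[0,0,0,0]]' 1 40
python3 -m handwheel '[[0,0,1,0],[0,0,1,0],[0,0,1,0],[0,0,1,0],[0,0,1,0],[0,0,1,0],[0,0,0,0],[0,0,0,0],[0,0,0,0]]'
```

```text
time: 4.68
position: [0.4505, 0.1184, 0.0705]
tool_rot: [[-0.247, 0.969, -0.0], [0.969, 0.247, -0.0], [0.0, -0.0, -1.0]]
ft_force: [-0.2, -0.5, -0.6]
gripper_width: 0.297
gripper_force: 0.0
time: 5.43
position: [0.4503, 0.1183, 0.1305]
tool_rot: [[-0.247, 0.969, -0.0], [0.969, 0.247, -0.0], [-0.0, -0.0, -1.0]]
ft_force: [-0.2, 0.3, -4.0]
gripper_width: 0.267
gripper_force: 40.0
```

```bash
python3 -m handwheel '[[0,0,0,0],[0,0,0,0]]'
python3 - <<'E'
from m import *
a=vision.camera("scene"); b=vision.camera("wrist")
print(proj(a,[[.450,.118,.130],[.450,.118,.06]]))
u,v=proj(a,[[.450,.118,.10]])[0].astype(int)
big=np.hstack([cv2.resize(a["pixels"][v-40:v+40,u-40:u+40],(400,400),interpolation=2),cv2.resize(b["pixels"][150:400,195:445],(400,400))]); cv2.imwrite("pics/c2.png",big)
E
```

```text
time: 5.6
position: [0.4501, 0.1183, 0.1301]
tool_rot: [[-0.247, 0.969, -0.001], [0.969, 0.247, -0.0], [0.0, -0.001, -1.0]]
ft_force: [-0.4, -0.1, -4.3]
gripper_width: 0.265
gripper_force: 40.0
[[338.55561394 135.99249427]
 [337.42455684 158.17402007]]
```

View pics/c2.png

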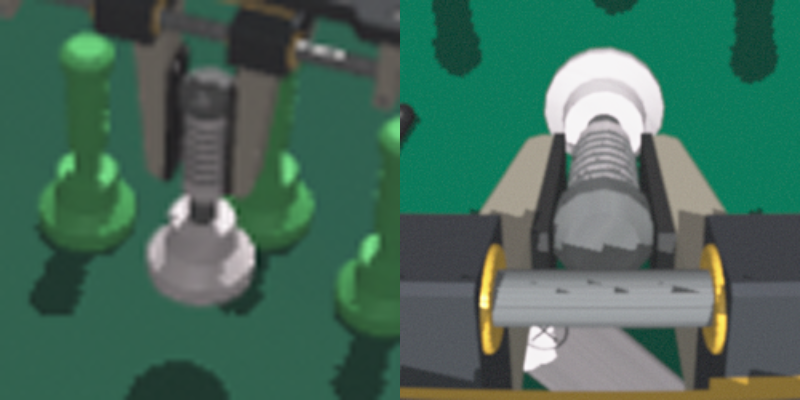

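The crop shows the punch held upright between the pads with its cap between the upper pads, foot clear of the bench. Next I'll work out the foot's height and offset.

```bash
cat > f.py <<'E'
from m import *
from scipy.optimize import least_squares
def foot(v):
    a=np.linspace(0,2*np.pi,48,endpoint=False); x,y,z=v
    return np.c_[x+.025*np.cos(a),y+.025*np.sin(a),0*a+z]
def fit(g,ims):
    # left,right,bottom of foot in scene; left,right,top in wrist
    O={}
    for c,p in ims.items():
        u,v=proj(p,[[g[0],g[1],g[2]+.008]])[0].astype(int); h=24 if c=="scene" else 70
        q=proj(p,foot(g)); x0,y0=q.min(0).astype(int)-8; x1,y1=q.max(0).astype(int)+8
        if c=="wrist": y1=int(q[:,1].mean())
        else: y0=int(q[:,1].mean())-3
        im=p["pixels"].astype(int); s=(im.max(2)-im.min(2)<30)&(im.max(2)>90)
        s=s[max(y0,0):y1,x0:x1]; ys,xs=np.nonzero(s); O[c]=(x0+xs.min(),x0+xs.max()+1,max(y0,0)+(ys.max()+1 if c=="scene" else ys.min()))
    def r(v):
        e=[]
        for c,p in ims.items():
            q=np.vstack([proj(p,foot(v)),proj(p,foot(v+[0,0,.008]))])+.5
            e+=[q[:,0].min()-O[c][0],q[:,0].max()-O[c][1],(q[:,1].max() if c=="scene" else q[:,1].min())-O[c][2]]
        return e
    s=least_squares(r,g); return s.x.round(4),np.round(s.fun,1),O
E
python3 - <<'E'
from f import *
a=vision.camera("scene"); b=vision.camera("wrist")
for z in (.05,.06): print(fit(np.array([.45,.118,z]),{"scene":a}),fit(np.array([.45,.118,z]),{"scene":a,"wrist":b}))
E
```

```text
(array([0.4604, 0.1006, 0.079 ]), array([0., 0., 0.]), {'scene': (np.int64(327), np.int64(349), np.int64(167))}) (array([0.4496, 0.1185, 0.0573]), array([ 0.3, -0.3, -0. ,  0. ,  0. , -0. ]), {'scene': (np.int64(327), np.int64(349), np.int64(167)), 'wrist': (np.int64(286), np.int64(359), np.int64(180))})
(array([0.4604, 0.1006, 0.079 ]), array([-0.,  0.,  0.]), {'scene': (np.int64(327), np.int64(349), np.int64(167))}) (array([0.4499, 0.1187, 0.0582]), array([ 0.4, -0.2, -0.3,  0.3, -0.4,  0.1]), {'scene': (np.int64(327), np.int64(349), np.int64(167)), 'wrist': (np.int64(286), np.int64(360), np.int64(180))})
```

```bash
python3 -m handwheel '[[0.2,-1.5,0,0],[0.3,-3,0,0],[0.3,-3,0,0],[0.3,-3,0,0],[0.3,-3,0,0],[0.3,-3,0,0],[0.3,-3,0,0],[0.3,-3,0,0],[0.3,-3,0,0],[0.3,-3,0,0],[0.3,-3,0,0],[0.3,-3,0,0]]'
python3 -m handwheel '[[0.3,-3,0,0],[0.3,-3,0,0],[0.2,-2,0,0],[0.1,-1.5,0,0],[0,0,0,0],[0,0,0,0],[0,0,0,0],[0,0,0,0]]'
python3 - <<'E'
from f import *
s=arm.state(); t=s["position"]
a=vision.camera("scene"); b=vision.camera("wrist"); c=vision.camera("top"); cv2.imwrite("pics/w2.png",b["pixels"])
print(t,fit(np.array([t[0],t[1],t[2]-.071]),{"scene":a,"wrist":b}))
print("spot px",proj(b,[[.491,-.3215,.006]]), proj(a,[[.491,-.3215,.006]]))
E
```

```text
time: 6.8
position: [0.4853, -0.2281, 0.1304]
tool_rot: [[-0.247, 0.969, -0.0], [0.969, 0.247, 0.0], [0.0, -0.0, -1.0]]
ft_force: [-0.0, 0.3, -5.5]
gripper_width: 0.261
gripper_force: 40.0
time: 7.47
position: [0.4942, -0.3202, 0.1304]
tool_rot: [[-0.248, 0.969, -0.001], [0.969, 0.248, 0.001], [0.001, -0.001, -1.0]]
ft_force: [-0.5, 0.5, -5.3]
gripper_width: 0.264
gripper_force: 40.0
[ 0.49421043 -0.3202187   0.1303683 ] (array([ 0.4926, -0.3171,  0.0566]), array([ 9.4, -6.4, -8. ,  7.5, -7.5,  2.9]), {'scene': (np.int64(204), np.int64(248), np.int64(330)), 'wrist': (np.int64(278), np.int64(366), np.int64(172))})
spot px [[318.36380917 196.61087658]] [[229.3356282  321.78906147]]
```

View pics/w2.png

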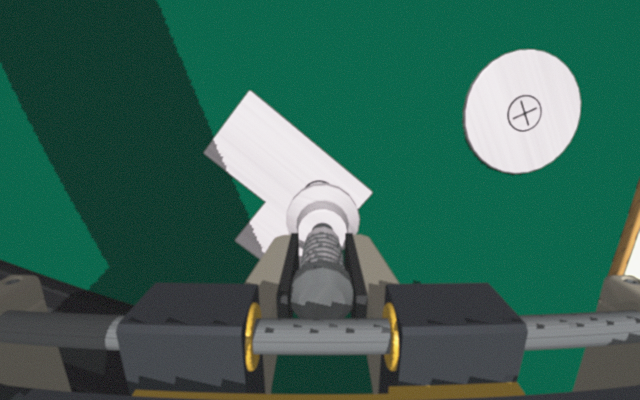

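The wrist view shows the punch over the L plate. The circle's top edge is at (318,181), which fits the predicted centre at (318,197). I'll shift 3 mm and lower.

```bash
python3 -m handwheel '[[-0.3,-0.1,0,0],[0,0,-1,0],[0,0,-1,0],[0,0,-1,0],[0,0,-1,0],[0,0,-0.6,0],[0,0,-0.2,0],[0,0,0,0],[0,0,0,0],[0,0,0,0]]'
python3 - <<'E'
from f import *
s=arm.state(); print(s["position"],s["ft_force"])
a=vision.camera("scene"); b=vision.camera("wrist")
t=s["position"]
print(proj(b,[[.491,-.3215,.006]]))
A=cv2.resize(a["pixels"][275:360,180:265],(400,400),interpolation=2); B=cv2.resize(b["pixels"][110:310,220:420],(400,400))
cv2.imwrite("pics/c3.png",np.hstack([A,B]))
E
```

```text
time: 8.45
position: [0.4919, -0.3228, 0.083]
tool_rot: [[-0.247, 0.969, 0.001], [0.969, 0.247, -0.0], [-0.001, 0.001, -1.0]]
ft_force: [-0.1, 0.5, -3.9]
gripper_width: 0.261
gripper_force: 40.0
[ 0.49185567 -0.32284288  0.08297875] [-0.0507552   0.45208623 -3.88698804]
[[321.93677161 210.77722616]]
```

View pics/c3.png

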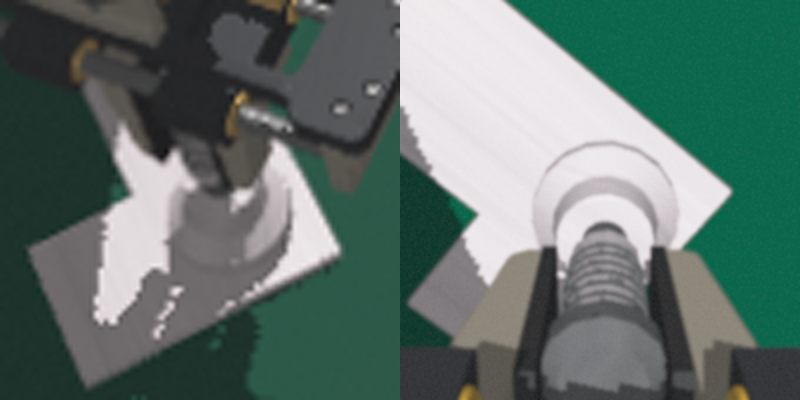

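The foot sits over the plate's corner square and covers the circle. I'll lower gently to contact.

```bash
python3 -m handwheel '[[-0.1,0.1,-0.2,0],[0,0,-0.2,0],[0,0,-0.2,0],[0,0,0,0],[0,0,0,0]]'
python3 -m handwheel '[[0,0,-0.2,0],[0,0,0,0],[0,0,0,0]]'
python3 -m handwheel '[[0,0,-0.2,0],[0,0,0,0],[0,0,0,0]]'
```

```text
time: 8.97
position: [0.491, -0.3218, 0.0772]
tool_rot: [[-0.247, 0.969, 0.001], [0.969, 0.247, -0.0], [-0.001, 0.001, -1.0]]
ft_force: [-0.9, 1.4, 4.7]
gripper_width: 0.263
gripper_force: 40.0
time: 9.22
position: [0.4912, -0.3219, 0.0756]
tool_rot: [[-0.247, 0.969, 0.001], [0.969, 0.247, -0.001], [-0.001, 0.001, -1.0]]
ft_force: [-1.1, 2.5, 9.1]
gripper_width: 0.265
gripper_force: 40.0
time: 9.47
position: [0.4913, -0.3219, 0.0739]
tool_rot: [[-0.247, 0.969, 0.002], [0.969, 0.247, -0.001], [-0.001, 0.001, -1.0]]
ft_force: [-1.1, 2.3, 11.5]
gripper_width: 0.263
gripper_force: 40.0
```

```bash
python3 -m handwheel '[[0,0,-0.2,0],[0,0,-0.2,0],[0,0,0,0],[0,0,0,0]]'
python3 -m handwheel '[[0,0,-0.2,0],[0,0,0,0],[0,0,0,0]]'
python3 -m handwheel '[[0,0,-0.1,0],[0,0,0,0],[0,0,0,0]]'
```

```text
time: 9.8
position: [0.4912, -0.3218, 0.0696]
tool_rot: [[-0.247, 0.969, 0.001], [0.969, 0.247, -0.001], [-0.001, 0.001, -1.0]]
ft_force: [-0.5, 3.1, 9.4]
gripper_width: 0.261
gripper_force: 40.0
time: 10.05
position: [0.491, -0.3218, 0.0673]
tool_rot: [[-0.247, 0.969, 0.001], [0.969, 0.247, -0.0], [-0.001, 0.001, -1.0]]
ft_force: [-0.1, 2.6, 5.0]
gripper_width: 0.265
gripper_force: 40.0
time: 10.3
position: [0.4911, -0.3218, 0.0666]
tool_rot: [[-0.247, 0.969, 0.001], [0.969, 0.247, -0.001], [-0.001, 0.001, -1.0]]
ft_force: [-1.1, 3.0, 7.3]
gripper_width: 0.26
gripper_force: 40.0
```

```bash
python3 -m handwheel '[[0,0,-0.1,0],[0,0,0,0],[0,0,0,0]]'
python3 -m handwheel '[[0,0,-0.1,0],[0,0,0,0],[0,0,0,0]]'
```

```text
time: 10.55
position: [0.4915, -0.322, 0.0664]
tool_rot: [[-0.247, 0.969, 0.002], [0.969, 0.247, -0.001], [-0.002, 0.002, -1.0]]
ft_force: [-2.7, 4.3, 16.5]
gripper_width: 0.264
gripper_force: 40.0
time: 10.8
position: [0.4919, -0.3223, 0.0663]
tool_rot: [[-0.247, 0.969, 0.003], [0.969, 0.247, -0.002], [-0.002, 0.002, -1.0]]
ft_force: [-3.7, 4.8, 24.7]
gripper_width: 0.265
gripper_force: 40.0
```

The force climbs while z holds still, so the barrel is at the hard stop and the spring has snapped. I'll raise to near the sprung height, then open.

```bash
python3 -m handwheel '[[0,0,0.2,0],[0,0,0.2,0],[0,0,0.2,0],[0,0,0.2,0],[0,0,0.2,0],[0,0,0.2,0],[0,0,0,0],[0,0,0,0],[0,0,0,0]]'
python3 -m handwheel '[[0,0,0,0],[0,0,0,0],[0,0,0,0],[0,0,0,0],[0,0,0,0],[0,0,0,0],[0,0,0,0],[0,0,0,0],[0,0,0,0],[0,0,0,0],[0,0,0,0]]' 0
python3 -m handwheel '[[0,0,1,0],[0,0,1,0],[0,0,2,0],[0,0,2,0],[0,0,3,0],[0,0,3,0],[0,0,0,0],[0,0,0,0],[0,0,0,0]]'
python3 - <<'E'
from m import *
a=vision.camera("scene"); b=vision.camera("wrist"); c=vision.camera("top")
print("wrist foot/cap",proj(b,[[.491,-.3215,.006],[.491,-.3215,.12]])); print(proj(a,[[.491,-.3215,.006],[.491,-.3215,.12]]))
A=cv2.resize(a["pixels"][240:360,170:290],(400,400),interpolation=2); B=cv2.resize(b["pixels"][50:300,195:445],(400,400))
cv2.imwrite("pics/c4.png",np.hstack([A,B]))
E
```

```text
time: 11.55
position: [0.4911, -0.3219, 0.0766]
tool_rot: [[-0.247, 0.969, 0.001], [0.969, 0.247, -0.001], [-0.001, 0.001, -1.0]]
ft_force: [-0.7, 2.3, 7.2]
gripper_width: 0.262
gripper_force: 40.0
time: 12.47
position: [0.4905, -0.3216, 0.0756]
tool_rot: [[-0.247, 0.969, 0.0], [0.969, 0.247, -0.0], [-0.0, 0.0, -1.0]]
ft_force: [0.4, 0.3, 0.1]
gripper_width: 1.0
gripper_force: 0.0
time: 13.22
position: [0.4904, -0.3215, 0.1961]
tool_rot: [[-0.247, 0.969, 0.001], [0.969, 0.247, -0.0], [-0.001, 0.0, -1.0]]
ft_force: [0.2, 0.6, -0.8]
gripper_width: 0.999
gripper_force: 0.0
wrist foot/cap [[323.33170237 181.12538185]
 [324.04528256 214.32578349]]
[[229.3356282  321.78906147]
 [219.20056762 293.64543417]]
```

View pics/c4.png

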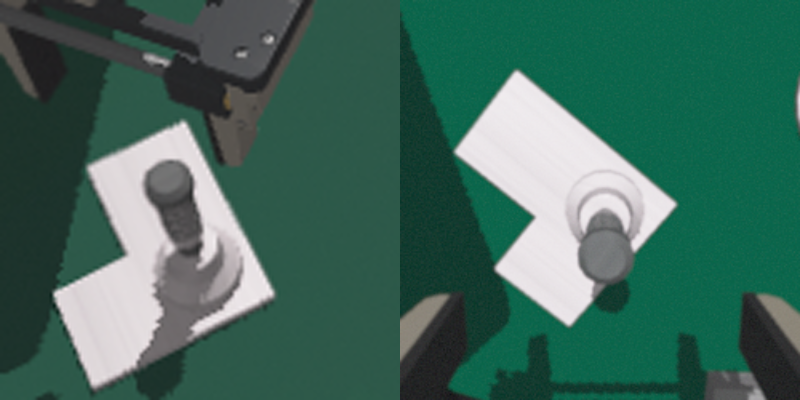

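The punch stands upright, barrel up. Its foot is centred at crop (605,210), exactly midway between the outer corner (675,205) and the inner corner (535,215), so I'm handing in.

```bash
python3 -c "
from rig import arm; print(arm.job_done())"
```

```text
the job is handed in; nothing more can be done
None
```

The punch was pressed to its hard stop inside the L-shaped blank's circle and left standing there upright with its barrel sprung back up; the job is handed in at about 13 s, and no verdict was returned.

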